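# Fill the dispenser and hold its spring gate open at the mark

### The arm

A 6-joint arm with a two-finger parallel gripper is mounted at the origin on a cart in front of the work surface, level with it; the furniture and walls round the work are solid. World frame = base frame: x ahead of the robot, y to its left, z up, the work surface at z = 0. Lengths are in m, angles in rad, forces in N, time in s.
With the tool pointing down it reaches from about 0.225 to 0.875 m from the base axis. Payload 3.4 kg.
Tool frame: the origin (TCP) lies on the centre line of the jaws, within the pads' length; the fingertips stand 11 mm ahead of it and the grasp point (between the pads) lies 8 mm behind it; z points along the fingers, y is the line along which they close (so a half turn about z gives the same grasp; the last joint's range is limited). The gripper opens to 85 mm and grips with 20 to 120 N. Pads are 22 mm wide; open, the fingers measure 114 mm over their backs; the gripper's body (76 mm by 85 mm) begins 54 mm behind the grasp point. The pads swing forward as they close: fully open they stand 13 mm farther back than shut.
Start: joints at [-1.226, 0.276, 1.505, -0, 1.361, -0.121], TCP at [0.258, -0.514, 0.215] pointing down, gripper open.
Joint ranges: [-2.89, 2.89], [-0.75, 2.08], [0.22, 2.7], [-1.18, 4.32], [0.11, 2.71], [-2.7, 2.7]. Speed limits (rad/s): [2.57, 2.57, 3.14, 3.14, 3.14, 3.14].

### API

Orientations are given as a unit quaternion [w, x, y, z].
In Python, from rig import manip, eyes, job gives the robot as it stands.
- The arm moves only by the tool drive_tool, never from a script. Its argument "rows" is a list of rows, each a list of 3 entries, a list of its own where there are three numbers: the turn, a rotation vector about the world's x, y, z in rad, then the shift along the world's x, y, z in cm, then the finger opening in cm, from 0 to 8.54. A call has 1 to 8 rows; each row shifts and turns the commanded pose from where the row before left it; what a row does not reach is not made up. A row lasts 1/8 s, in which the tool goes at most 62.5 mm and 10.7 degrees, less where a joint would pass 70% of its speed; a pose out of reach is approached as far as the arm can. A call is refused whole if a number of a shift passes 6.25 or a number of a turn 0.188, either way. A call with a gripper value outside its range is refused whole. The fingers move at their own pace and stop on an object; "force" is the grip in N (left out, the last holds). Time passes only in rows, so rows that do not move let the fingers close. It gives the time, the measured TCP pose, the force, the opening and the grip force at its end, in the units of the state.
- manip.get_state(): the state, without advancing time (a new reading comes with each control period).
- eyes.get_image(name): name is "scene" or "top"; returns the picture (480x640x3 uint8, red, green, blue); there is no depth.
- eyes.get_calibration(name): a dict with "camera_matrix" (3x3 intrinsics, pixels), "k1" (the pictures are not rectified: a ray, as slopes to the right and down, at radius r is drawn at 1 + k1 r^2 times it, then the intrinsics apply), "view" (4x4, takes a point from world to camera coordinates). Camera axes: x right, y up, looking along -z (the intrinsics and any distortion apply to the point x, -y, -z); pixel columns grow to the right and rows downward; lengths in m; the calibration is good to about 2 mm. A picture is of the moment at which its call begins. get_calibration takes no time and is no camera call.
- job.sign_off(): hands the job in; it is judged then, once.
The state is a dict: "clock": time; "qpos": joint angles; "qd": joint speeds; "effort": joint torques, N m; "position": TCP position; "ee_rot": TCP orientation; "contact_force": force on the tool from outside, world axes, zero at the start; "moment": the same for the moment, N m; "width": finger opening in m; "gripper_force": force on a finger pad.
Only numpy, scipy, OpenCV 4.12 (cv2) and the standard library are available. Lean on these libraries where they do the work, as an engineer would, in place of code of your own. Each camera call takes 0.05 s, during which the arm holds its last target. There are 200 camera calls.

### The job

Pour all six wooden balls from the scoop into the funnel of the dispenser while its gate is still shut, and stand the scoop back upright on the table, leaving the other things where they are. Then pull the dispenser's spring-return gate out by its post handle until the handle is in line with the two mark pins, so that all the balls drop into the catch tray, and finish while still holding the gate there with the fingers: do not let go.

Things in the scene. Friction and masses are not known exactly. Their poses are not given: they have to be found in the camera images.
- dispenser: Fixed bare-metal dispenser. Origin: middle of its underside, on the table; z up, x to its back; the gate's handle is at its front (-x). Square catch tray below, funnel above on four corner posts (x, y = +-71 mm, 141 mm high, 18 mm caps), the gate between. Two guide rails (y = +-46 mm, 8 mm wide, tops 69 mm above the table) reach forward to x = -190 mm.
- funnel (a point): Centre of the funnel's square mouth, level with its rim, 138 mm above the table. The mouth is 126 mm wide inside, walls 4 mm; vertical for the top 32 mm, then sloping to a 64 mm square outlet 70 mm above the table, which the gate closes from below.
- tray (a point): Centre of the catch tray's inner floor, 4 mm above the table. Tray 126 mm square inside, walls 4 mm thick and 34 mm high.
- gate (a joint): How far the gate is pulled out to the dispenser's front (its -x), in m: 0 shut, 0.060 at the mark, 0.085 end stop. A spring pulls it shut: about 4 N at 0, 11 N at the mark, 14 N at the stop; let go, it snaps shut. At the mark the outlet is open and the balls drop.
- gate_handle (a point): Grip point on the axis of the gate's handle, 110 mm above the table. The handle is an upright black round post, 20 mm in diameter, from 67 to 127 mm above the table; shut, it stands at x = -120 mm, y = 0 in the dispenser's frame, 43 mm clear of the funnel wall. A thin cross bar at its foot is the pointer.
- mark (a point): The mark: the point midway between the two upright 6 mm steel pins on the guide rails (pins at y = +-46 mm, tops 83 mm above the table), given at 110 mm above the table. With the gate at 0.060 gate_handle coincides with it, i.e. the handle stands in line with the pins.
- scoop: Loose open aluminium scoop, 113 mm long, 72 mm wide, 0.11 to 0.18 kg. Origin: on its underside; z up, x to its open mouth. Side and back walls 36 mm high; floor 4 mm, flat from x = -60 to 10 mm, then rising at 20 degrees to the mouth, which keeps the balls in while level. Tipped mouth-down by about 50 degrees, all balls roll out. A wooden grip bar bridges it along y.
- scoop_grip (a point): Centre of the scoop's grip bar: bar 72 mm long along the scoop's y, 16 mm thick along its x, from 70 to 96 mm above the underside; this point is 83 mm up at x = -10 mm, y = 0.
- scoop_lip (a point): Middle of the scoop's pouring lip, x = 53 mm, 20 mm above the underside.
- ball0_center (a point): Centre of one of the six wooden balls, 20 mm in diameter, 12 g; they start in the scoop.
- ball1_center (a point): Centre of one of the six wooden balls, 20 mm in diameter, 12 g; they start in the scoop.
- ball2_center (a point): Centre of one of the six wooden balls, 20 mm in diameter, 12 g; they start in the scoop.
- ball3_center (a point): Centre of one of the six wooden balls, 20 mm in diameter, 12 g; they start in the scoop.
- ball4_center (a point): Centre of one of the six wooden balls, 20 mm in diameter, 12 g; they start in the scoop.
- ball5_center (a point): Centre of one of the six wooden balls, 20 mm in diameter, 12 g; they start in the scoop.
- tape_measure: Yellow tape measure lying on the table, 68x85x34 mm, a bystander. Origin: centre of its underside.
- screw_jar: Plastic jar with a red lid, 64 mm across, 82 mm high, a bystander. Origin: centre of its underside.
- sanding_block: Wooden sanding block, 66x112x32 mm, a bystander. Origin: centre of its underside.
Things that resemble listed ones, but are neither listed nor needed, are in the scene too. Of the things shaped like the scoop, the aluminium one is meant.

How it is judged:
On the way:
1. all six balls are in the funnel, with the gate shut (x of ball0_center in the frame of dispenser between -0.064 and 0.064 m and y of ball0_center in the frame of dispenser between -0.064 and 0.064 m and z of ball0_center in the frame of dispenser between 0.066 and 0.142 m and x of ball1_center in the frame of dispenser between -0.064 and 0.064 m and y of ball1_center in the frame of dispenser between -0.064 and 0.064 m and z of ball1_center in the frame of dispenser between 0.066 and 0.142 m and x of ball2_center in the frame of dispenser between -0.064 and 0.064 m and y of ball2_center in the frame of dispenser between -0.064 and 0.064 m and z of ball2_center in the frame of dispenser between 0.066 and 0.142 m and x of ball3_center in the frame of dispenser between -0.064 and 0.064 m and y of ball3_center in the frame of dispenser between -0.064 and 0.064 m and z of ball3_center in the frame of dispenser between 0.066 and 0.142 m and x of ball4_center in the frame of dispenser between -0.064 and 0.064 m and y of ball4_center in the frame of dispenser between -0.064 and 0.064 m and z of ball4_center in the frame of dispenser between 0.066 and 0.142 m and x of ball5_center in the frame of dispenser between -0.064 and 0.064 m and y of ball5_center in the frame of dispenser between -0.064 and 0.064 m and z of ball5_center in the frame of dispenser between 0.066 and 0.142 m and value of joint gate below 0.006 m), for 0.2 s.
At the end, for the whole second after the job is handed in: The fingers hold the gate still (more than 2 N on it, and not the scoop) with the handle within 7 mm of the mark (joint 0.053 to 0.067); all six balls lie in the catch tray; the scoop stands upright on the table (within 0.1 rad), at rest and untouched (value of joint gate between 0.053 and 0.067 m and velocity of joint gate between -0.02 and 0.02 m/s and contact force between the fingers and gate above 2 N and contact force between scoop and gate below 0.1 N and x of ball0_center in the frame of dispenser between -0.064 and 0.064 m and y of ball0_center in the frame of dispenser between -0.064 and 0.064 m and z of ball0_center in the frame of dispenser between 0.005 and 0.05 m and x of ball1_center in the frame of dispenser between -0.064 and 0.064 m and y of ball1_center in the frame of dispenser between -0.064 and 0.064 m and z of ball1_center in the frame of dispenser between 0.005 and 0.05 m and x of ball2_center in the frame of dispenser between -0.064 and 0.064 m and y of ball2_center in the frame of dispenser between -0.064 and 0.064 m and z of ball2_center in the frame of dispenser between 0.005 and 0.05 m and x of ball3_center in the frame of dispenser between -0.064 and 0.064 m and y of ball3_center in the frame of dispenser between -0.064 and 0.064 m and z of ball3_center in the frame of dispenser between 0.005 and 0.05 m and x of ball4_center in the frame of dispenser between -0.064 and 0.064 m and y of ball4_center in the frame of dispenser between -0.064 and 0.064 m and z of ball4_center in the frame of dispenser between 0.005 and 0.05 m and x of ball5_center in the frame of dispenser between -0.064 and 0.064 m and y of ball5_center in the frame of dispenser between -0.064 and 0.064 m and z of ball5_center in the frame of dispenser between 0.005 and 0.05 m and height (world z) of scoop between -0.004 and 0.006 m and angle between scoop's own z axis and vertical below 0.1 rad and linear speed of scoop below 0.02 m/s and contact force between each of the arm, the fingers and scoop below 0.1 N); the arm keeps its last pose, push and grip.
It fails at once if the tape measure is pushed away by more than 30 mm (distance of tape_measure from where it was at the start of the episode above 0.03 m).
It fails at once if the screw jar is pushed away by more than 30 mm (distance of screw_jar from where it was at the start of the episode above 0.03 m).
It fails at once if the sanding block is pushed away by more than 30 mm (distance of sanding_block from where it was at the start of the episode above 0.03 m).
It also fails if it takes over 64 s, if anything falls off the work surface, if the arm or the gripper's body presses on something with over 40 N, if the wrist force passes 120 N, or if a joint passes its speed limit or range.

## Working session

There is one attempt and no reset: what is moved stays moved. The work goes in short steps, Python scripts to look and compute and a tool call to move; the robot and the scene stay as the last step left them, time stands still between calls to the robot, and variables do not carry over. Pictures are saved under pics/ and viewed, at most 10 in all, crops included, and the job is handed in when it is done.

Besides the shell and the picture viewer there is one more tool, called after "Call:" by a JSON object that holds its "method" and its "body". drive_tool: Moves the arm, as the interface text tells. Its arguments: {"type":"object","properties":{"rows":{"type":"array"},"force":{"type":"number"}},"required":["rows"]}

```bash
mkdir -p pics; python3 - <<'E'
from rig import manip, eyes
import cv2
for n in("scene","top"):
    cv2.imwrite(f"pics/{n}0.png",eyes.get_image(n)[:,:,::-1])
    c=eyes.get_calibration(n);print(n,c)
print(manip.get_state())
E
```

```text
scene {'camera_matrix': array([[494.74332657,   0.        , 326.60577041],
       [  0.        , 494.74332657, 236.19033197],
       [  0.        ,   0.        ,   1.        ]]), 'k1': -0.13724808823467521, 'view': array([[ 0.90124051, -0.4332982 , -0.00426774, -0.48334632],
       [ 0.28021575,  0.57526699,  0.76847057, -0.22435442],
       [-0.33052183, -0.6937727 ,  0.6398709 , -1.16847552],
       [ 0.        ,  0.        ,  0.        ,  1.        ]])}
top {'camera_matrix': array([[545.04729045,   0.        , 327.34632819],
       [  0.        , 545.04729045, 234.46330674],
       [  0.        ,   0.        ,   1.        ]]), 'k1': -0.07750044411331156, 'view': array([[-1.00294503e-03, -9.99734768e-01, -2.30084141e-02,
        -1.70215728e-04],
       [ 9.96361884e-01, -2.95974928e-03,  8.51718010e-02,
        -5.56359596e-01],
       [-8.52173099e-02, -2.28392842e-02,  9.96100586e-01,
        -1.22559401e+00],
       [ 0.00000000e+00,  0.00000000e+00,  0.00000000e+00,
         1.00000000e+00]])}
{'clock': 0.1, 'qpos': array([-1.22600374e+00,  2.76555740e-01,  1.50599191e+00,  1.94979486e-05,
        1.36073524e+00, -1.20953141e-01]), 'qd': array([ 0.00065799, -0.00072358, -0.00283641, -0.00066078, -0.00067839,
       -0.00081484]), 'effort': array([ 1.56874958e-03, -4.17699802e+01, -2.46404904e+01, -1.78743103e-04,
        5.82070483e-03,  1.22300570e-06]), 'position': array([ 0.25808165, -0.51326736,  0.2137184 ]), 'ee_rot': array([-8.40896975e-04,  9.73007552e-01,  2.30771724e-01, -8.49149198e-05]), 'contact_force': array([ 0.04397279, -0.30424417,  0.5028499 ]), 'moment': array([-0.01634447,  0.05942254, -0.00448983]), 'gripper_force': 0.0, 'width': 0.08535202714878885}
```

View pics/top0.png

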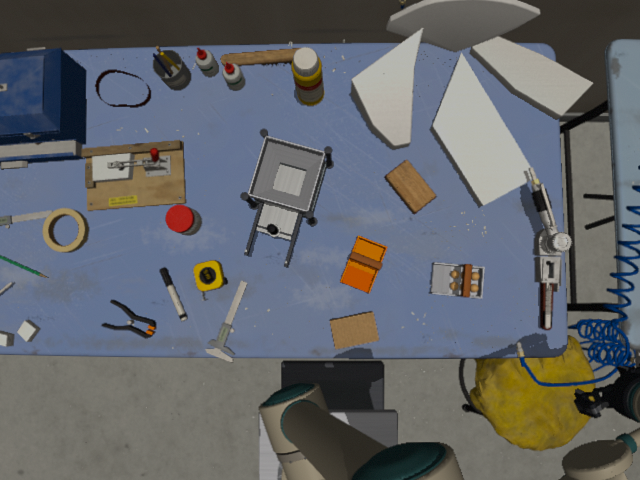

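View pics/scene0.png

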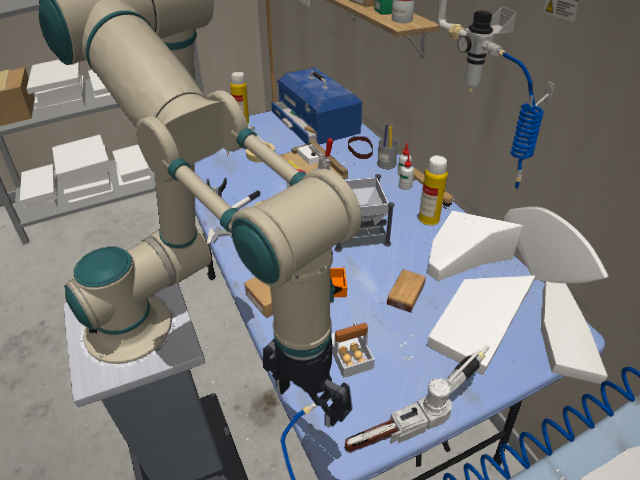

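```bash
python3 - <<'E'
import cv2,numpy as np
a=cv2.imread("pics/top0.png")
d=cv2.resize(a[120:275,235:340],None,fx=4,fy=4,interpolation=cv2.INTER_CUBIC)[:600]
s=cv2.resize(a[250:310,420:495],None,fx=5,fy=5,interpolation=cv2.INTER_CUBIC)
o=np.zeros((600,800,3),np.uint8);o[:,:420]=d[:,:420];o[:300,425:800]=s
b=cv2.imread("pics/scene0.png")
s=cv2.resize(b[310:385,325:385],None,fx=4,fy=4,interpolation=cv2.INTER_CUBIC);o[300:600,425:425+240]=s
cv2.imwrite("pics/crop.png",o)
E
```

```text
(no output)
```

View pics/crop.png

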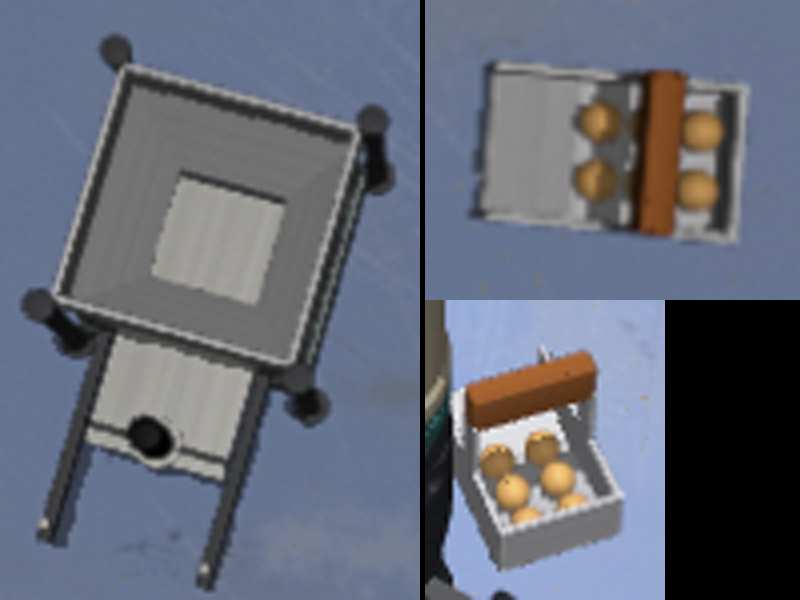

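```bash
cat > h.py <<'E'
import numpy as np, cv2
from scipy.optimize import least_squares
from rig import eyes
def proj(P,n="top"):
    c=eyes.get_calibration(n);P=np.atleast_2d(P).astype(float)
    q=P@c["view"][:3,:3].T+c["view"][:3,3]
    u=np.c_[q[:,0],-q[:,1]]/-q[:,2:3]; u=u*(1+c["k1"]*(u**2).sum(1,keepdims=True))
    K=c["camera_matrix"];return u*K[0,0]+K[:2,2]
def R(t):return np.array([[np.cos(t),-np.sin(t),0],[np.sin(t),np.cos(t),0],[0,0,1]])
def fit(loc,px,x0,n="top"):
    loc=np.array(loc,float);px=np.array(px,float)
    f=lambda p:(proj(loc@R(p[2]).T+[p[0],p[1],0],n)-px)
    s=least_squares(lambda p:f(p).ravel(),x0,loss="soft_l1");print(s.x,np.round(f(s.x),1).tolist());return s.x
E
python3 - <<'E'
from h import *
o=lambda c,f,x,y:(np.array(c)+.5)/f-.5+[x,y]
w=.067
# image up=+x, left=+y
L=[[w,w,.138],[w,-w,.138],[-w,-w,.138],[-w,w,.138],[.071,.071,.141],[.071,-.071,.141],[-.071,-.071,.141],[-.071,.071,.141],[-.12,0,.127],[-.18,.046,.083],[-.18,-.046,.083]]
C=[(125,67),(358,130),(293,362),(60,298),(116,50),(372,121),(300,376),(40,304),(153,434),(43,524),(204,569)]
fit(L,o(C,4,235,120),[.7,.1,-.25])
C=np.array([(663,72),(655,233),(746,87),(736,240)])-[425,0]
g=[[-.01,-.036,.096],[-.01,.036,.096],[-.06,-.036,.036],[-.06,.036,.036]]
fit(g,o(C,5,420,250),[.45,-.3,1.57])
for (c,n) in (((407,186),"block"),((363,263),"orange"),((210,277),"tape"),((180,219),"jar")):
    s=least_squares(lambda p:(proj([p[0],p[1],.05])-c).ravel(),[.5,0]);print(n,s.x)
E
```

```text
[ 0.67708222  0.08211038 -0.27839669] [[-0.6, -1.6], [1.6, -0.9], [0.3, 1.7], [-2.5, 0.6], [0.2, 0.0], [0.4, -0.3], [-0.2, 0.4], [-0.0, 0.2], [-1.8, -0.2], [0.5, -0.2], [0.5, 0.1]]
[ 0.45160596 -0.29154897  1.48748396] [[0.5, -0.5], [-0.0, 0.9], [-0.3, -0.9], [-0.2, 0.5]]
block [ 0.66342919 -0.18192985]
orange [ 0.48995919 -0.08139953]
tape [0.45887418 0.26222085]
jar [0.59044204 0.33364032]
```

The top crop shows the scoop mouth at left (toward +y), with the grip bar at about px (467,280) and all six balls inside. The dispenser's gate side points toward the robot.

Call:
{"method": "drive_tool", "body": {"rows": [[[0,0,-0.1],[2.4,2.65,-0.6],8.5],[[0,0,-0.1],[2.4,2.65,-0.6],8.5],[[0,0,-0.1],[2.4,2.65,-0.6],8.5],[[0,0,-0.1],[2.4,2.65,-0.6],8.5],[[0,0,-0.1],[2.4,2.65,-0.6],8.5],[[0,0,-0.05],[2.4,2.65,-0.6],8.5],[[0,0,0],[2.4,2.65,-0.6],8.5],[[0,0,0],[2.4,2.65,-0.6],8.5]], "force": 60}}

```text
clock: 1.1
position: [0.4507, -0.3006, 0.1659]
ee_rot: [-0.0, 0.999, -0.042, -0.0]
contact_force: [0.5, -0.3, 0.2]
width: 0.0849
gripper_force: 0.0
```

```bash
python3 - <<'E'
from rig import manip
import numpy as np
from scipy.spatial.transform import Rotation as R
s=manip.get_state();q=s["ee_rot"];r=R.from_quat([q[1],q[2],q[3],q[0]]).as_matrix()
print(s["position"],s["qpos"],np.arctan2(r[1,1],r[0,1]),r[:,2],s["clock"])
qq=s["qpos"]
F=lambda q:R.from_euler("z",q[0])*R.from_euler("y",q[1]+q[2])*R.from_euler("z",q[3])*R.from_euler("y",q[4])*R.from_euler("z",q[5]+np.pi/2)
print(F(qq).as_matrix()-r)
E
```

```text
[ 0.45072579 -0.30063757  0.16594326] [-7.16601025e-01  2.58928116e-01  1.65423663e+00 -1.26223463e-04
  1.22916545e+00  9.38431101e-01] -1.6549899065876124 [-6.34249301e-04  3.94755094e-04 -9.99999721e-01] 1.1
[[ 0.00000000e+00 -4.02455846e-16 -1.42030485e-16]
 [-4.02455846e-16  0.00000000e+00 -7.00394603e-17]
 [-1.35958952e-16  8.19656842e-17  0.00000000e+00]]
```

Call:
{"method": "drive_tool", "body": {"rows": [[[0,0,0],[0,0,-2.3],8.5],[[0,0,0],[0,0,-2.3],8.5],[[0,0,0],[0,-0.1,-2.3],8.5],[[0,0,0],[0,0,-2.2],8.5],[[0,0,0],[0,0,0],3],[[0,0,0],[0,0,0],0],[[0,0,0],[0,0,0],0],[[0,0,0],[0,0,0],0]], "force": 60}}

```text
clock: 2.1
position: [0.4506, -0.3028, 0.0764]
ee_rot: [0.0, 0.999, -0.042, 0.001]
contact_force: [-1.5, 1.7, 3.3]
width: 0.0131
gripper_force: 60.1
```

```bash
python3 - <<'E'
from rig import manip,eyes
import cv2
s=manip.get_state();print(s)
a=eyes.get_image("scene")[:,:,::-1];b=eyes.get_image("top")[:,:,::-1]
import numpy as np
cv2.imwrite("pics/g.png",np.hstack([cv2.resize(a[240:400,260:460],(400,320)),cv2.resize(b[220:380,380:580],(400,320))]))
E
```

```text
{'clock': 2.1, 'qpos': array([-7.20143013e-01,  3.41982946e-01,  1.78099156e+00,  3.00961551e-04,
        1.01752919e+00,  9.34906418e-01]), 'qd': array([ 0.00355823, -0.00530303,  0.00869829, -0.00535795, -0.00540686,
        0.00036413]), 'effort': array([-4.98407185e-01, -3.89473701e+01, -2.00619668e+01, -2.71506803e-01,
       -8.79176259e-01, -2.87082663e-02]), 'position': array([ 0.45057279, -0.3028444 ,  0.07642665]), 'ee_rot': array([ 2.41777097e-04,  9.99109321e-01, -4.21930199e-02,  5.04383685e-04]), 'contact_force': array([-1.51270031,  1.70737965,  3.31025526]), 'moment': array([ 0.08181777,  0.07832959, -0.00894713]), 'gripper_force': 60.135215520858765, 'width': 0.013124390011955325}
```

View pics/g.png

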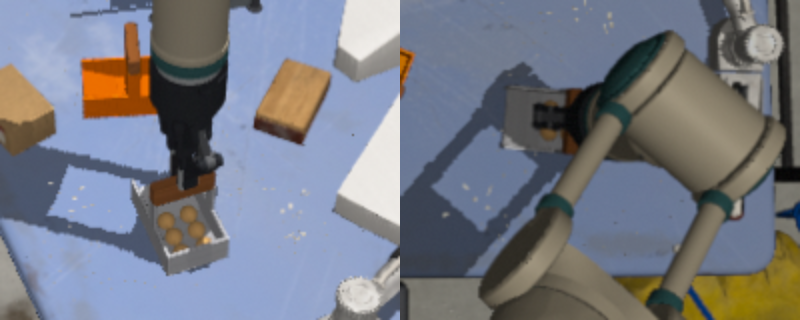

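Call:
{"method": "drive_tool", "body": {"rows": [[[0,0,0],[0,0,0.8],0],[[0,0,0],[0,0,2],0],[[0,0,0],[0,0,3],0],[[0,0,0],[0,0,3.5],0],[[0,0,0],[0,0,3.5],0],[[0,0,0],[0,0,3.2],0],[[0,0,0.04],[0.3,0.5,2.2],0],[[0,0,0.08],[0.8,1.3,1],0]], "force": 90}}

```text
clock: 3.2
position: [0.4614, -0.2854, 0.2691]
ee_rot: [0.001, 1.0, 0.019, 0.001]
contact_force: [0.1, -0.2, -2.7]
width: 0.0114
gripper_force: 88.2
```

Call:
{"method": "drive_tool", "body": {"rows": [[[0,0,0.1],[1.2,2,0],0],[[0,0,0.11],[1.6,2.6,0],0],[[0,0,0.11],[1.8,3,0],0],[[0,0,0.11],[1.8,3,0],0],[[0,0,0.11],[1.8,3,0],0],[[0,0,0.11],[1.8,3,0],0],[[0,0,0.11],[1.8,3,0],0],[[0,0,0.11],[1.8,3,0],0]]}}

```text
clock: 4.2
position: [0.5974, -0.0578, 0.2672]
ee_rot: [-0.0, 0.898, 0.439, -0.0]
contact_force: [0.8, -0.7, -2.0]
width: 0.0113
gripper_force: 88.2
```

Call:
{"method": "drive_tool", "body": {"rows": [[[0,0,0.11],[1.8,3,0],0],[[0,0,0.11],[1.8,3,0],0],[[0,0,0.11],[1.5,2.6,0],0],[[0,0,0.1],[1.2,2.0,0],0],[[0,0,0.08],[0.8,1.4,0],0],[[0,0,0.02],[0.4,0.8,0],0],[[0,0,0],[0,0,0],0],[[0,0,0],[0,0,0],0]]}}

```text
clock: 5.2
position: [0.6719, 0.0685, 0.2675]
ee_rot: [0.0, 0.754, 0.657, -0.0]
contact_force: [-0.1, -0.7, -2.1]
width: 0.0111
gripper_force: 88.2
```

```bash
cat > st.py <<'E'
from rig import manip,eyes
import cv2,numpy as np,sys
from scipy.spatial.transform import Rotation as R
def st():
    s=manip.get_state();q=s["ee_rot"];r=R.from_quat([q[1],q[2],q[3],q[0]]).as_matrix()
    print(s["clock"],s["position"],s["qpos"].round(3),"ey",r[:,1].round(3),np.arctan2(r[1,1],r[0,1]),"ez",r[:,2].round(3),s["width"],s["gripper_force"],s["contact_force"].round(1));return s,r
if __name__=="__main__":st()
E
python3 st.py
```

```text
5.2 [0.67186079 0.06853412 0.26751124] [-1.000e-03  4.110e-01  1.171e+00 -1.000e-03  1.560e+00  1.350e-01] ey [ 0.991 -0.136 -0.   ] -0.13613545528120508 ez [-0.    -0.001 -1.   ] 0.011095126646271401 88.22649160400033 [-0.1 -0.7 -2.1]
```

Call:
{"method": "drive_tool", "body": {"rows": [[[0,0,0],[0.4,0.4,-1],0],[[0,0,0],[0.4,0.4,-1],0],[[0,0,0],[0.4,0.4,-1],0],[[-0.01,-0.07,0],[0.1,0,-0.8],0],[[-0.011,-0.08,0],[0.05,0,0],0],[[-0.011,-0.08,0],[0.05,0,0],0],[[-0.011,-0.08,0],[0.05,0,0],0],[[-0.011,-0.08,0],[0.05,0,0],0]]}}

```text
clock: 6.2
position: [0.6867, 0.0815, 0.2287]
ee_rot: [0.148, 0.739, 0.645, 0.129]
contact_force: [0.5, -0.2, -2.4]
width: 0.0113
gripper_force: 88.3
```

```bash
python3 st.py; python3 - <<'E'
from st import *
a=eyes.get_image("scene")[:,:,::-1]
cv2.imwrite("pics/t1.png",cv2.resize(a[120:300,240:480],None,fx=3,fy=3))
E
```

```text
6.2 [0.68666245 0.08148143 0.22873241] [ 0.059  0.249  1.582 -0.094  0.926  0.236] ey [ 0.915 -0.124  0.385] -0.13481261955235888 ez [ 0.381 -0.053 -0.923] 0.011265463646177658 88.34538197144866 [ 0.5 -0.2 -2.4]
```

View pics/t1.png

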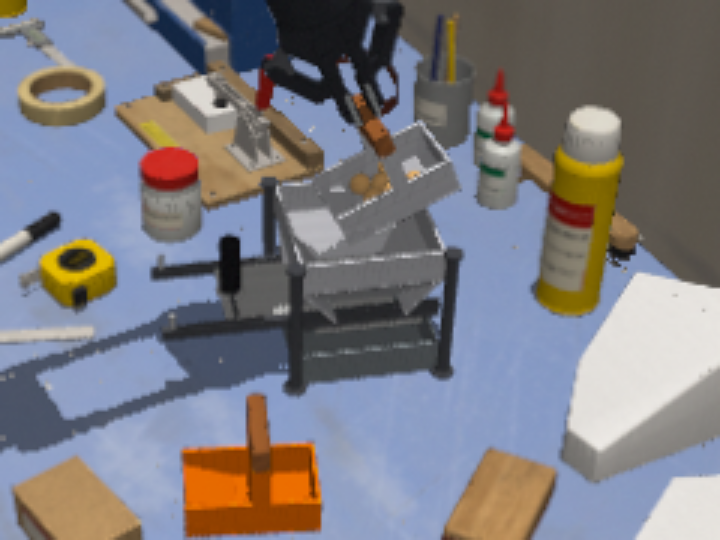

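Call:
{"method": "drive_tool", "body": {"rows": [[[-0.011,-0.08,0],[0.05,0,0.05],0],[[-0.011,-0.08,0],[0.05,0,0.05],0],[[-0.011,-0.08,0],[0.05,0,0.05],0],[[-0.011,-0.08,0],[0.05,0,0.05],0],[[-0.011,-0.08,0],[0.05,0,0.05],0],[[-0.011,-0.08,0],[0.05,0,0.05],0],[[0,0,0],[0,0,0],0],[[0,0,0],[0,0,0],0]]}}

```text
clock: 7.25
position: [0.6916, 0.0773, 0.2335]
ee_rot: [0.314, 0.688, 0.597, 0.268]
contact_force: [0.3, -0.1, -0.6]
width: 0.0114
gripper_force: 88.6
```

```bash
python3 st.py
```

```text
7.25 [0.69161311 0.0773459  0.23348916] [ 0.123  0.151  1.979 -0.863  0.271  1.019] ey [ 0.653 -0.09   0.752] -0.1373772507668053 ez [ 0.744 -0.113 -0.659] 0.011363009181876004 88.64504814147949 [ 0.3 -0.1 -0.6]
```

```bash
python3 - <<'E'
from st import *
a=eyes.get_image("scene")[:,:,::-1];b=eyes.get_image("top")[:,:,::-1]
cv2.imwrite("pics/t2.png",np.hstack([cv2.resize(a[140:270,300:430],(400,400),interpolation=cv2.INTER_CUBIC),cv2.resize(b[100:260,220:380],(400,400),interpolation=cv2.INTER_CUBIC)]))
E
```

```text
(no output)
```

View pics/t2.png

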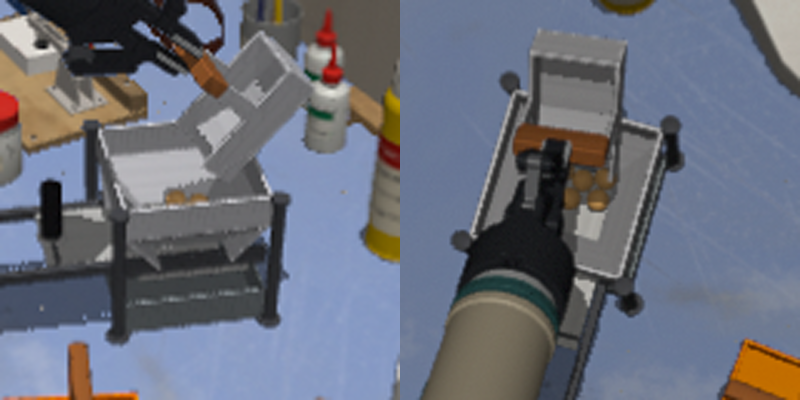

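Call:
{"method": "drive_tool", "body": {"rows": [[[0.012,0.085,0],[0,0,0.8],0],[[0.012,0.085,0],[0,0,0.8],0],[[0.012,0.085,0],[0,0,0.8],0],[[0.012,0.085,0],[0,0,0.8],0],[[0.012,0.085,0],[0,0,0.8],0],[[0.012,0.085,0],[0,0,0.6],0],[[0.012,0.085,0],[0,0,0.5],0],[[0.012,0.085,0],[0,0,0.4],0]]}}

```text
clock: 8.35
position: [0.6925, 0.0739, 0.2876]
ee_rot: [0.078, 0.751, 0.653, 0.057]
contact_force: [0.4, 0.2, -1.5]
width: 0.011
gripper_force: 88.5
```

Call:
{"method": "drive_tool", "body": {"rows": [[[0.012,0.085,0],[0,0,0],0],[[0.012,0.085,0],[0,0,0],0],[[0,0,-0.1],[-1,-2,0],0],[[0,0,-0.1],[-1.5,-3,0],0],[[0,0,-0.1],[-1.8,-3,0],0],[[0,0,-0.1],[-1.8,-3,0],0],[[0,0,-0.1],[-1.8,-3,0],0],[[0,0,-0.1],[-1.8,-3,0],0]]}}

```text
clock: 9.35
position: [0.5953, -0.0974, 0.287]
ee_rot: [0.014, 0.915, 0.403, -0.002]
contact_force: [-0.8, -0.3, -2.0]
width: 0.0111
gripper_force: 88.5
```

```bash
python3 st.py;  python3 - <<'E'
from st import *
b=eyes.get_image("top")[:,:,::-1]
cv2.imwrite("pics/t3.png",cv2.resize(b[110:280,220:380],None,fx=3.5,fy=3.5,interpolation=cv2.INTER_CUBIC))
E
```

```text
9.35 [ 0.59528595 -0.09736528  0.28697075] [-0.262  0.283  1.318 -0.025  1.526  0.48 ] ey [ 0.738 -0.675  0.023] -0.7408950866535248 ez [ 0.007 -0.027 -1.   ] 0.011101258373784747 88.53804001584649 [-0.8 -0.3 -2. ]
```

View pics/t3.png

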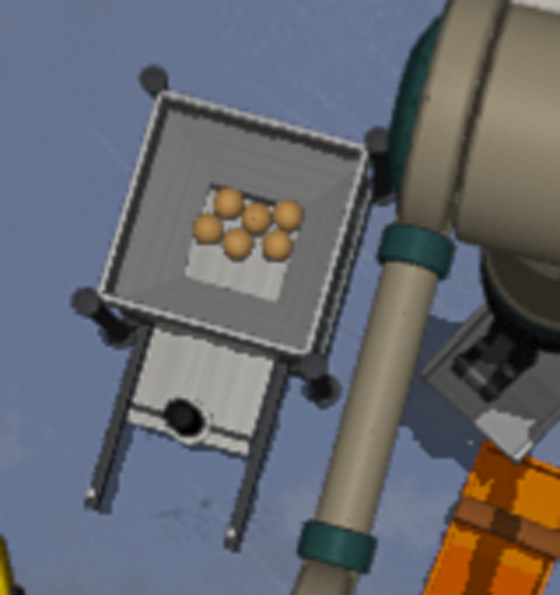

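Call:
{"method": "drive_tool", "body": {"rows": [[[0.027,0.007,-0.1],[-1.8,-2.6,0],0],[[0,0,-0.11],[-1.9,-2.7,0],0],[[0,0,-0.12],[-1.9,-2.7,0],0],[[0,0,-0.13],[-1.9,-2.7,0],0],[[0,0,-0.13],[-2,-2.7,0],0],[[0,0,-0.13],[-2,-2.7,0],0],[[0,0,-0.1],[-1.6,-2.3,-1],0],[[0,0,-0.05],[-1,-1.4,-2],0]]}}

```text
clock: 10.4
position: [0.4548, -0.2966, 0.2576]
ee_rot: [0.0, 1.0, -0.02, 0.0]
contact_force: [0.4, -0.0, -2.6]
width: 0.0113
gripper_force: 88.5
```

```bash
python3 st.py
```

```text
10.4 [ 0.45475017 -0.29659712  0.25757252] [-0.706  0.206  1.495  0.     1.441  0.905] ey [-0.04  -0.999  0.   ] -1.6108682281077167 ez [ 0. -0. -1.] 0.011270270337309969 88.51951299235225 [ 0.4 -0.  -2.6]
```

Descend, slowing near the table.

Call:
{"method": "drive_tool", "body": {"rows": [[[0,0,-0.02],[0,0,-3],0],[[0,0,-0.02],[0,0,-4],0],[[0,0,0],[0,0,-4],0],[[0,0,0],[0,0,-3.5],0],[[0,0,0],[0,0,-2],0],[[0,0,0],[0,0,-0.8],0],[[0,0,0],[0,0,-0.3],0],[[0,0,0],[0,0,0],0]], "force": 90}}

```text
clock: 11.4
position: [0.4545, -0.2953, 0.0811]
ee_rot: [-0.0, 0.999, -0.039, -0.001]
contact_force: [-0.1, -0.3, -1.4]
width: 0.0109
gripper_force: 88.5
```

```bash
python3 st.py
```

```text
11.4 [ 0.45447266 -0.29527416  0.08108141] [-7.040e-01  3.380e-01  1.774e+00 -1.000e-03  1.033e+00  9.460e-01] ey [-0.078 -0.997 -0.001] -1.6493231661162817 ez [-0.003  0.001 -1.   ] 0.01092417396419313 88.52113902568817 [-0.1 -0.3 -1.4]
```

Call:
{"method": "drive_tool", "body": {"rows": [[[0,0,0],[0,0,-0.2],0],[[0,0,0],[0,0,-0.15],0],[[0,0,0],[0,0,0],0],[[0,0,0],[0,0,0],0]]}}

```text
clock: 11.9
position: [0.4537, -0.2947, 0.077]
ee_rot: [-0.001, 0.999, -0.039, -0.002]
contact_force: [-0.6, -0.6, 0.3]
width: 0.0112
gripper_force: 88.9
```

Touching; release and rise.

Call:
{"method": "drive_tool", "body": {"rows": [[[0,0,0],[0,0,-0.05],0.9],[[0,0,0],[0,0,0],2],[[0,0,0],[0,0,0],4],[[0,0,0],[0,0,0],6],[[0,0,0],[0,0,0],7],[[0,0,0],[0,0,0.5],7],[[0,0,0],[0,0,2],7],[[0,0,0],[0,0,4],7]]}}

```text
clock: 12.9
position: [0.4527, -0.294, 0.1407]
ee_rot: [-0.002, 0.999, -0.039, -0.004]
contact_force: [-0.1, -0.4, 0.3]
width: 0.0694
gripper_force: 0.0
```

Call:
{"method": "drive_tool", "body": {"rows": [[[0,0,0],[0,0,5],7],[[0,0,0.1],[0,2,4],7],[[0,0,0.14],[0.5,3.5,2],6],[[0,0,0.14],[0.8,4,0],6],[[0,0,0.14],[1,4,0],6],[[0,0,0.14],[1,4,0],5.5],[[0,0,0.14],[1,4,0],5.5],[[0,0,0.14],[1,4,0],5.5]]}}

```text
clock: 13.9
position: [0.5069, -0.0385, 0.2517]
ee_rot: [0.0, 0.908, 0.42, -0.002]
contact_force: [0.3, -0.7, 0.2]
width: 0.0549
gripper_force: 0.0
```

```bash
python3 st.py
```

```text
13.9 [ 0.50690316 -0.03847279  0.25174003] [-0.21   0.157  1.571 -0.003  1.416  0.495] ey [ 0.762 -0.648 -0.001] -0.7049247444854531 ez [-0.003 -0.003 -1.   ] 0.05487631647180759 0.0 [ 0.3 -0.7  0.2]
```

Call:
{"method": "drive_tool", "body": {"rows": [[[0,0,0.1],[1.1,3.5,-0.5],5],[[0,0,0.1],[1.1,3.5,-1],5],[[0,0,0.1],[1.1,3.5,-1.5],5],[[0,0,0.09],[1.1,2.8,-2],5],[[0,0,0.04],[1.1,1.7,-2],5],[[0,0,0],[0,0,0],5],[[0,0,0],[0,0,0],5]]}}

```text
clock: 14.78
position: [0.5618, 0.1094, 0.1816]
ee_rot: [0.001, 0.799, 0.601, -0.003]
contact_force: [0.1, -1.3, 0.4]
width: 0.0501
gripper_force: 0.0
```

```bash
python3 st.py;  python3 - <<'E'
from st import *
from h import *
s=least_squares(lambda p:(proj([p[0],p[1],.127])-[272.8,228.4]).ravel(),[.5,0]);print(s.x)
b=eyes.get_image("scene")[:,:,::-1];t=eyes.get_image("top")[:,:,::-1]
cv2.imwrite("pics/t4.png",np.hstack([cv2.resize(b[150:270,250:400],(500,400),interpolation=cv2.INTER_CUBIC),cv2.resize(t[240:320,410:470+0],(300,400),interpolation=cv2.INTER_CUBIC)]))
E
```

```text
14.775 [0.56177802 0.10936934 0.18155189] [ 0.074  0.294  1.562 -0.005  1.288  0.356] ey [ 0.961 -0.277 -0.001] -0.2805145088519751 ez [-0.003 -0.005 -1.   ] 0.05013149951302888 0.0 [ 0.1 -1.3  0.4]
[0.56070932 0.11149504]
```

View pics/t4.png

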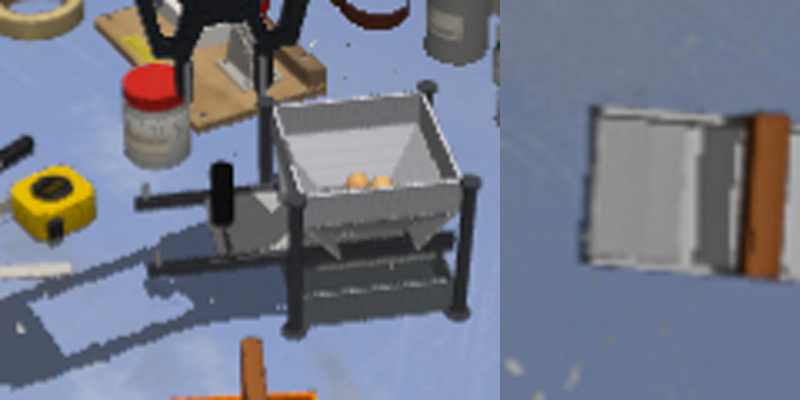

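The scoop stands upright and empty. The fingers straddle the handle from above, with the handle at about px (316,208) in the scene view.

Call:
{"method": "drive_tool", "body": {"rows": [[[0,0,0],[-0.1,0.35,-1.5],5],[[0,0,0],[0,0,-2],5],[[0,0,0],[0,0,-2],5],[[0,0,0],[0,0,-1.5],5],[[0,0,0],[0,0,-1],5],[[0,0,0],[0,0,0],5]], "force": 60}}

```text
clock: 15.62
position: [0.5602, 0.1136, 0.1005]
ee_rot: [0.0, 0.799, 0.602, -0.003]
contact_force: [0.8, 0.6, -0.4]
width: 0.0501
gripper_force: 0.0
```

Call:
{"method": "drive_tool", "body": {"rows": [[[0,0,0],[0,0,0],3],[[0,0,0],[0,0,0],1],[[0,0,0],[0,0,0],0.5],[[0,0,0],[0,0,0],0.5],[[0,0,0],[0,0,0],0.5]]}}

```text
clock: 16.25
position: [0.5609, 0.1139, 0.1022]
ee_rot: [0.001, 0.799, 0.602, -0.002]
contact_force: [-2.1, 0.0, 6.3]
width: 0.0163
gripper_force: 58.6
```

```bash
python3 st.py
```

```text
16.25 [0.56089944 0.1139122  0.10220408] [ 0.081  0.357  1.68  -0.004  1.106  0.362] ey [ 0.961 -0.276 -0.001] -0.279569240208432 ez [-0.002 -0.004 -1.   ] 0.016337007693292754 58.63203942775726 [-2.1  0.   6.3]
```

Call:
{"method": "drive_tool", "body": {"rows": [[[0,0,0],[-0.8,0.23,0],0.5],[[0,0,0],[-1,0.28,0],0.5],[[0,0,0],[-1,0.28,0],0.5],[[0,0,0],[-1,0.28,0],0.5],[[0,0,0],[-1,0.28,0],0.5],[[0,0,0],[-0.97,0.3,0],0.5],[[0,0,0],[0,0,0],0.5],[[0,0,0],[0,0,0],0.5]], "force": 70}}

```text
clock: 17.25
position: [0.5081, 0.1292, 0.1024]
ee_rot: [0.005, 0.798, 0.602, 0.002]
contact_force: [8.6, -3.3, -0.5]
width: 0.0157
gripper_force: 68.5
```

```bash
python3 st.py;  python3 - <<'E'
from st import *
b=eyes.get_image("scene")[:,:,::-1];t=eyes.get_image("top")[:,:,::-1]
cv2.imwrite("pics/t5.png",np.hstack([cv2.resize(b[150:270,250:400],(500,400),interpolation=cv2.INTER_CUBIC),cv2.resize(t[120:280,230:350],(300,400),interpolation=cv2.INTER_CUBIC)]))
E
```

```text
17.25 [0.50807624 0.12917161 0.1023508 ] [ 0.121  0.287  1.791 -0.008  1.057  0.404] ey [ 0.961 -0.275  0.01 ] -0.27868202263062886 ez [ 0.008 -0.006 -1.   ] 0.01565102553052879 68.50851774215698 [ 8.6 -3.3 -0.5]
```

View pics/t5.png

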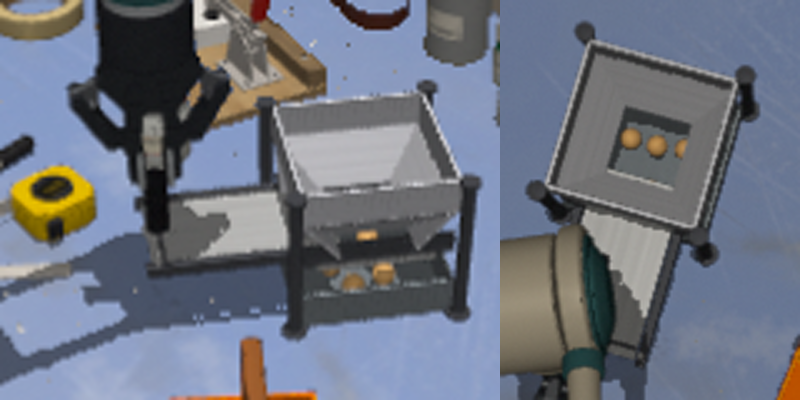

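Call:
{"method": "drive_tool", "body": {"rows": [[[0,0,0],[-0.25,0.07,0],0.5],[[0,0,0],[-0.25,0.07,0],0.5],[[0,0,0],[0,0,0],0.5],[[0,0,0],[0,0,0],0.5],[[0,0,0],[0,0,0],0.5],[[0,0,0],[0,0,0],0.5],[[0,0,0],[0,0,0],0.5],[[0,0,0],[0,0,0],0.5]]}}

```text
clock: 18.35
position: [0.5037, 0.1305, 0.1024]
ee_rot: [0.005, 0.798, 0.602, 0.002]
contact_force: [9.2, -4.2, -1.2]
width: 0.0161
gripper_force: 68.4
```

```bash
python3 st.py;  python3 - <<'E'
from st import *
b=eyes.get_image("scene")[:,:,::-1];t=eyes.get_image("top")[:,:,::-1]
cv2.imwrite("pics/t6.png",np.hstack([cv2.resize(b[170:260,270:390],(480,400),interpolation=cv2.INTER_CUBIC),cv2.resize(t[120:280,230:350],(300,400),interpolation=cv2.INTER_CUBIC)]))
E
```

```text
18.35 [0.50366671 0.13047331 0.10235931] [ 0.125  0.281  1.799 -0.008  1.053  0.407] ey [ 0.961 -0.275  0.01 ] -0.27878805927916683 ez [ 0.009 -0.006 -1.   ] 0.01609915278729588 68.43626260757446 [ 9.2 -4.2 -1.2]
```

View pics/t6.png

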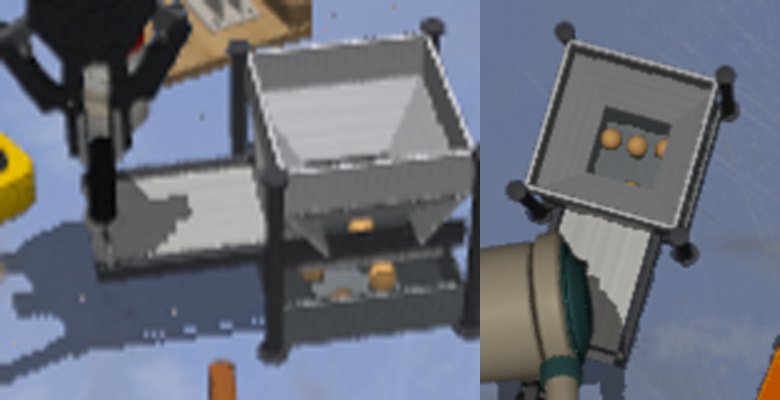

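```bash
python3 - <<'E'
from h import *
D=np.array([.677,.082,0]);r=R(-.278)
def at(px,z,n):
    s=least_squares(lambda p:(proj([p[0],p[1],z],n)-px).ravel(),[.6,0]);w=np.r_[s.x,z];return ((w-D)@r)[:2].round(3)
for c in [(360,221),(311,271),(342,294),(383,275)]:
    px=np.array([c[0]/4+270,c[1]/4.444+170])
    print("scene",c,[at(px,z,"scene") for z in(.014,.05,.08)])
for c in [(612,138),(637,147),(662,150),(632,184)]:
    px=np.array([(c[0]-480)/2.5+230,c[1]/2.5+120])
    print("top",c,[at(px,z,"top") for z in(.014,.05,.08)])
E
```

```text
scene (360, 221) [array([0.015, 0.038]), array([ 0.003, -0.007]), array([-0.006, -0.044])]
scene (311, 271) [array([-0.032, -0.007]), array([-0.041, -0.051]), array([-0.05 , -0.086])]
scene (342, 294) [array([-0.015, -0.034]), array([-0.025, -0.076]), array([-0.034, -0.111])]
scene (383, 275) [array([ 0.019, -0.021]), array([ 0.007, -0.063]), array([-0.003, -0.099])]
top (612, 138) [array([0.013, 0.026]), array([0.007, 0.02 ]), array([0.003, 0.015])]
top (637, 147) [array([0.011, 0.001]), array([ 0.006, -0.004]), array([ 0.001, -0.008])]
top (662, 150) [array([ 0.015, -0.023]), array([ 0.009, -0.027]), array([ 0.004, -0.03 ])]
top (632, 184) [array([-0.024, -0.005]), array([-0.028, -0.009]), array([-0.032, -0.013])]
```

```bash
python3 -c "
from rig import job;print(job.sign_off())"
```

```text
the job is handed in; nothing more can be done
None
```

I poured all six balls into the funnel with the gate shut and stood the scoop back upright. I then pulled the gate to the mark and handed the job in still gripping it: five balls were seen in the tray, and the sixth was hidden from view but the funnel was empty. No verdict came back.

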